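Fetch the basket from behind the paint jars

TASK

The small straw-coloured wicker basket at the back of the dark board is to be painted next: first move all three paint jars out of the way into the grey tray, then set the basket upright on the white painting sheet, wholly on it, and only after that put the jars back, each standing wholly on the coaster of its own colour. Keep the jars upright, set everything down rather than dropping it, leave the basket alone until all the jars are in the tray, and do not disturb the glass of brushes.

Things in the scene. Friction and masses are not known exactly. Their poses are not given: they have to be found in the camera images.
- jar_red: closed red paint jar with a red cap, loose, stands upright; body a round cylinder 54 mm across up to 84 mm, then the cap, 48 mm across, from 85 to 96 mm (its top). About 0.18 to 0.35 kg. Origin: centre of its underside; z up. At the start it stands on the coaster of its own colour. Keep it upright.
- jar_yellow: closed yellow paint jar with a yellow cap, loose, stands upright; body a round cylinder 54 mm across up to 84 mm, then the cap, 48 mm across, from 85 to 96 mm (its top). About 0.18 to 0.35 kg. Origin: centre of its underside; z up. At the start it stands on the coaster of its own colour. Keep it upright.
- jar_blue: closed blue paint jar with a blue cap, loose, stands upright; body a round cylinder 54 mm across up to 84 mm, then the cap, 48 mm across, from 85 to 96 mm (its top). About 0.18 to 0.35 kg. Origin: centre of its underside; z up. At the start it stands on the coaster of its own colour. Keep it upright.
- basket: small open rectangular straw-coloured wicker basket, rigid, loose, 54 mm along its x, 90 mm along its y, 46 mm high, walls 6 mm thick, floor 5 mm; about 0.09 kg. Origin: centre of its underside. It can be gripped across its 54 mm width. At the start it stands behind the row of jars (farther from the robot) on the same dark board, its long sides roughly along the row, about 20 mm from the jars.
- coaster_red: round flat red coaster, 80 mm across, 4 mm thick, fixed on the dark wooden board; the home of the red jar. Origin: centre of its underside, 12 mm above the table (its top is at 16 mm). The three coasters form a row at 92 mm spacing, in any colour order; their y axes lie along the row, their x axes point across it to the basket's side. The board (310 mm along the row, 170 mm across, 12 mm thick) reaches 50 mm in front of the row's line and 120 mm behind it.
- coaster_yellow: round flat yellow coaster, 80 mm across, 4 mm thick, fixed on the dark wooden board; the home of the yellow jar. Origin: centre of its underside, 12 mm above the table (its top is at 16 mm). The three coasters form a row at 92 mm spacing, in any colour order; their y axes lie along the row, their x axes point across it to the basket's side. The board (310 mm along the row, 170 mm across, 12 mm thick) reaches 50 mm in front of the row's line and 120 mm behind it.
- coaster_blue: round flat blue coaster, 80 mm across, 4 mm thick, fixed on the dark wooden board; the home of the blue jar. Origin: centre of its underside, 12 mm above the table (its top is at 16 mm). The three coasters form a row at 92 mm spacing, in any colour order; their y axes lie along the row, their x axes point across it to the basket's side. The board (310 mm along the row, 170 mm across, 12 mm thick) reaches 50 mm in front of the row's line and 120 mm behind it.
- tray: shallow open grey tray, fixed, the side area: 250 mm along its x, 160 mm along its y, rim 16 mm high and 5 mm thick, inner floor 5 mm above the table. Origin: centre of its underside, on the table. It lies left or right of the board, empty.
- sheet: white painting sheet, fixed, 220 mm along its x, 170 mm along its y, 3 mm thick. Origin: centre of its underside, on the table. It lies on the other side of the board from the tray, empty.
- brush_glass: drinking glass with paint brushes in it, loose, stands on the table behind the dark board, farther from the robot than the basket; 60 mm across, brush tips up to 190 mm high and up to 32 mm from its middle. Origin: centre of its underside. To be left where it is.
Things that resemble listed ones, but are neither listed nor needed, are in the scene too. Leave any turquoise look-alike of the jar_blue alone.

How it is judged:
On the way, in this order (a step that is already met when the one before it is completed fails the run):
1. all three jars stand upright in the tray, released, and the basket has not been taken yet (x of jar_red in the frame of tray between -0.095 and 0.095 m and y of jar_red in the frame of tray between -0.05 and 0.05 m and z of jar_red in the frame of tray between 0.001 and 0.012 m and linear speed of each of jar_red, jar_yellow, jar_blue below 0.02 m/s and angle between each of jar_red, jar_yellow, jar_blue's own z axis and vertical below 0.1 rad and contact force between each of jar_red, jar_yellow, jar_blue and the fingers below 0.1 N and x of jar_yellow in the frame of tray between -0.095 and 0.095 m and y of jar_yellow in the frame of tray between -0.05 and 0.05 m and z of jar_yellow in the frame of tray between 0.001 and 0.012 m and x of jar_blue in the frame of tray between -0.095 and 0.095 m and y of jar_blue in the frame of tray between -0.05 and 0.05 m and z of jar_blue in the frame of tray between 0.001 and 0.012 m and distance of basket from where it was at the start of the episode below 0.03 m), for 0.2 s.
2. the basket stands on the sheet, released, while the jars are still in the tray (x of basket in the frame of sheet between -0.083 and 0.083 m and y of basket in the frame of sheet between -0.058 and 0.058 m and z of basket in the frame of sheet between 0 and 0.008 m and linear speed of each of basket, jar_red, jar_yellow, jar_blue below 0.02 m/s and angle between each of basket, jar_red, jar_yellow, jar_blue's own z axis and vertical below 0.1 rad and contact force between each of basket, jar_red, jar_yellow, jar_blue and the fingers below 0.1 N and x of jar_red in the frame of tray between -0.095 and 0.095 m and y of jar_red in the frame of tray between -0.05 and 0.05 m and z of jar_red in the frame of tray between 0.001 and 0.012 m and x of jar_yellow in the frame of tray between -0.095 and 0.095 m and y of jar_yellow in the frame of tray between -0.05 and 0.05 m and z of jar_yellow in the frame of tray between 0.001 and 0.012 m and x of jar_blue in the frame of tray between -0.095 and 0.095 m and y of jar_blue in the frame of tray between -0.05 and 0.05 m and z of jar_blue in the frame of tray between 0.001 and 0.012 m), for 0.2 s.
At the end, for the whole second after the job is handed in: Each jar stands upright and still on the coaster of its own colour, its middle within 13 mm of the coaster's; the basket stands upright and still on the sheet, its middle within 83 mm (sheet's x) and 58 mm (sheet's y) of the sheet's middle; all released, tilts below 0.1 rad (horizontal distance between jar_red and coaster_red below 0.013 m and z of jar_red in the frame of coaster_red between 0 and 0.009 m and linear speed of each of jar_red, jar_yellow, jar_blue, basket below 0.02 m/s and angle between each of jar_red, jar_yellow, jar_blue, basket's own z axis and vertical below 0.1 rad and contact force between each of jar_red, jar_yellow, jar_blue, basket and the fingers below 0.1 N and horizontal distance between jar_yellow and coaster_yellow below 0.013 m and z of jar_yellow in the frame of coaster_yellow between 0 and 0.009 m and horizontal distance between jar_blue and coaster_blue below 0.013 m and z of jar_blue in the frame of coaster_blue between 0 and 0.009 m and x of basket in the frame of sheet between -0.083 and 0.083 m and y of basket in the frame of sheet between -0.058 and 0.058 m and z of basket in the frame of sheet between 0 and 0.008 m); the robot touches nothing.
It fails at once if the glass of brushes is moved by more than 20 mm or tipped (distance of brush_glass from where it was at the start of the episode above 0.02 m or angle between brush_glass's own z axis and vertical above 0.3 rad).
It fails at once if a jar is tipped by more than 0.6 rad (angle between any of jar_red, jar_yellow, jar_blue's own z axis and vertical above 0.6 rad).
It fails at once if a jar or the basket is dropped (falls free of the fingers at over 0.7 m/s, that is from more than 25 mm) ((linear speed of jar_red above 0.7 m/s and contact force between jar_red and the fingers below 0.01 N) or (linear speed of jar_yellow above 0.7 m/s and contact force between jar_yellow and the fingers below 0.01 N) or (linear speed of jar_blue above 0.7 m/s and contact force between jar_blue and the fingers below 0.01 N) or (linear speed of basket above 0.7 m/s and contact force between basket and the fingers below 0.01 N)).
It also fails if it takes over 131 s, if anything falls off the work surface, if the arm or the gripper's body presses on something with over 40 N, if the wrist force passes 120 N, or if a joint passes its speed limit or range.

ROBOT

A 6-joint arm with a two-finger parallel gripper is mounted at the origin on the work surface. World frame = base frame: x ahead of the robot, y to its left, z up, the work surface at z = 0. Lengths are in m, angles in rad, forces in N, time in s.
With the tool pointing down it reaches from about 0.35 to 0.975 m from the base axis. Payload 4.9 kg.
Tool frame: the origin (TCP) lies midway between the tips of the shut fingers; the grasp point (between the pads) lies 19 mm behind it; z points along the fingers, y is the line along which they close (so a half turn about z gives the same grasp; the last joint's range is limited). The gripper opens to 85 mm and grips with 20 to 120 N. Pads are 22 mm wide; open, the fingers measure 114 mm over their backs; the gripper's body (76 mm by 85 mm) begins 54 mm behind the grasp point. The pads swing forward as they close: fully open they stand 13 mm farther back than shut.
Start: joints at [1.189, 0.053, 1.613, -0, 1.476, -0.119], TCP at [0.162, 0.604, 0.231] pointing down, gripper open.
Joint ranges: [-3.01, 3.01], [-1.01, 2.22], [0.06, 2.58], [-1.02, 4.17], [0.09, 2.62], [-3.14, 3.14]. Speed limits (rad/s): [2.57, 2.57, 3.14, 3.14, 3.14, 3.14].

INTERFACE

Orientations are given as a rotation vector (axis times angle).
In Python, from station import ctrl gives the robot as it stands.
- The arm moves only by the shell command python3 -m handwheel 'ROWS' [FORCE]. ROWS is JSON, a list of rows, each an object with "gripper": the gripper command: -1 is fully open, 1 is shut, values between are in proportion; "offset": the shift along the tool's x, y, z in mm, a list of three; "rotation": the turn, a rotation vector about the tool's x, y, z in rad, a list of three. A call has exactly 8 rows; each row is the pose to reach, as a shift and turn from the pose commanded when the call began, along the tool's axes at that moment; what a row does not reach only later rows make up. A row lasts 1/8 s, in which the tool goes at most 62.5 mm and 10.7 degrees, less where a joint would pass 70% of its speed; a pose out of reach is approached as far as the arm can. A call with a gripper value outside its range is refused whole. The fingers move at their own pace and stop on an object; FORCE is the grip in N (left out, the last holds). Time passes only in rows, so rows that repeat a pose let the fingers close, or fill a call up. It gives the time, the measured TCP pose, the force, the opening and the grip force at its end, in the units of the state.
- ctrl.get_obs(): the state, without advancing time (a new reading comes with each control period).
- ctrl.get_image(name): name is "scene" or "top" or "wrist"; returns a dict with "image" (384x512x3 uint8, red, green, blue), "fovy" (degrees; the focal length in pixels is half the picture's height over the tangent of half this angle, whatever the lens; pixels are square), "cx", "cy" (the principal point, pixels), "xyz" and "attitude" of the camera in the world. Camera axes: x right, y up, looking along -z (the intrinsics and any distortion apply to the point x, -y, -z); pixel columns grow to the right and rows downward; lengths in m; the calibration is good to about 2 mm. A picture is of the moment at which its call begins. There is no depth.
- ctrl.finish_job(): hands the job in; it is judged then, once.
The state is a dict: "t": time; "q": joint angles; "dq": joint speeds; "effort": joint torques, N m; "tool_pos": TCP position; "tool_rot": TCP orientation; "contact_force": force on the tool from outside, world axes, zero at the start; "wrist_torque": the same for the moment, N m; "opening": finger opening in m; "grip_force": force on a finger pad.
Only numpy, scipy, OpenCV 4.12 (cv2) and the standard library are available. Lean on these libraries where they do the work, as an engineer would, in place of code of your own. Each camera call takes 0.05 s, during which the arm holds its last target. There are 200 camera calls.

## Working session

There is one attempt and no reset: what is moved stays moved. The work goes in short steps, Python scripts to look and compute and a shell command to move; the robot and the scene stay as the last step left them, time stands still between calls to the robot, and variables do not carry over. Pictures are saved under pics/ and viewed, at most 14 in all, crops included, and the job is handed in when it is done.

```bash
ls; mkdir -p pics; python3 - <<'E'
from station import ctrl
import cv2,numpy as np
np.set_printoptions(precision=4,suppress=True)
o=ctrl.get_obs();print(o['t'],o['tool_pos'],o['tool_rot'],o['opening'])
for n in('top','scene'):
    d=ctrl.get_image(n);cv2.imwrite(f'pics/{n}0.png',d['image'][:,:,::-1]);print(n,{k:v for k,v in d.items() if k!='image'})
E
```

```text
pics
0.0 [0.1621 0.603  0.2301] [-0.4115 -3.114   0.0031] 0.08543947798657728
top {'fovy': 44.174669620437385, 'cx': 249.56161549302166, 'cy': 184.6405473794533, 'xyz': array([ 0.3557, -0.0085,  1.3446]), 'attitude': array([ 0.1589, -0.144 , -1.5385])}
scene {'fovy': 47.26143545927526, 'cx': 256.01861331080266, 'cy': 194.54947708316075, 'xyz': array([1.2247, 0.0447, 0.9111]), 'attitude': array([0.475 , 0.5042, 1.6044])}
```

View pics/top0.png

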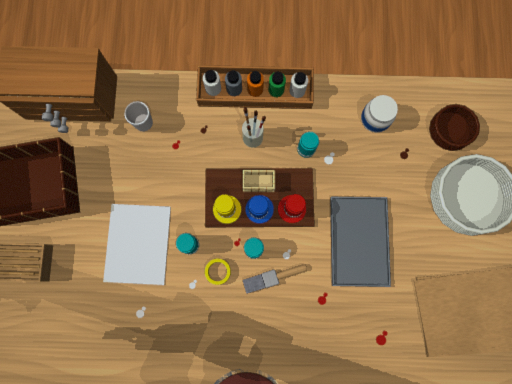

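View pics/scene0.png

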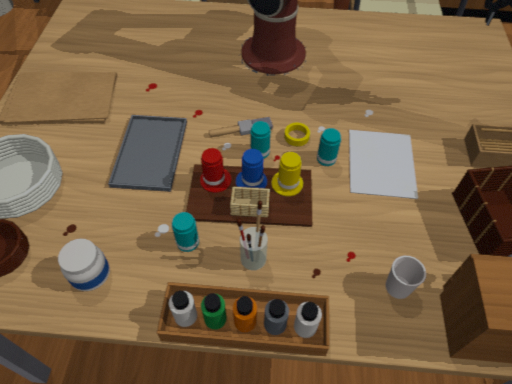

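The top view shows the row yellow (227,207), blue (259,209) and red (293,207), with the basket at (258,180) and the tray at (361,241). The sheet is at (138,244) and the glass at (252,132). Turquoise jars stand at (187,243), (254,248) and (308,145).

```bash
cat > h.py <<'E'
import numpy as np,cv2
from scipy.spatial.transform import Rotation as R
from station import ctrl
np.set_printoptions(precision=4,suppress=True)
def f(d): return 192/np.tan(np.radians(d['fovy'])/2)
def pix2w(d,u,v,z):
    r=R.from_rotvec(d['attitude']).apply([(u-d['cx'])/f(d),-(v-d['cy'])/f(d),-1.])
    return d['xyz']+r*(z-d['xyz'][2])/r[2]
def w2pix(d,p):
    c=R.from_rotvec(d['attitude']).inv().apply(np.array(p)-d['xyz'])
    return d['cx']-f(d)*c[0]/c[2], d['cy']+f(d)*c[1]/c[2]
E
python3 - <<'E'
from h import *
d=ctrl.get_image('top');im=d['image'][:,:,::-1]
s=ctrl.get_image('scene')
for n,(u,v,z) in dict(yc=(226,204,.112),bc=(260,204,.112),rc=(294,203,.112),basket=(258.5,180,.058),base=(246,382,0),glass=(252,138,0),
 t1=(331,197,.016),t2=(387,197,.016),t3=(391,285,.016),t4=(333,286,.016),s1=(111,205,.003),s2=(170,207,.003),s3=(164,284,.003),s4=(105,282,.003)).items():
    p=pix2w(d,u,v,z);print(n,p,'scene',np.round(w2pix(s,p),1))
print('tcp',w2pix(d,[.162,.604,.231]))
a=cv2.resize(im[120:270,195:395],None,fx=4,fy=4,interpolation=cv2.INTER_CUBIC);cv2.imwrite('pics/c1.png',a)
E
```

```text
yc [0.5436 0.0673 0.112 ] scene [287.8 157.4]
bc [ 0.546  -0.0222  0.112 ] scene [250.2 155.4]
rc [ 0.551  -0.1116  0.112 ] scene [212.7 154.2]
basket [ 0.6215 -0.0171  0.058 ] scene [249.4 194.4]
base [0.0806 0.0027 0.    ] scene [272.1  68.3]
glass [0.7596 0.0048 0.    ] scene [253.  258.2]
t1 [ 0.5863 -0.2246  0.016 ] scene [169.1 186.3]
t2 [ 0.5905 -0.3835  0.016 ] scene [107.  182.8]
t3 [ 0.3459 -0.3876  0.016 ] scene [130.  114.7]
t4 [ 0.3388 -0.2288  0.016 ] scene [185.3 116.8]
s1 [0.5485 0.4041 0.003 ] scene [417.2 196.5]
s2 [0.5472 0.2342 0.003 ] scene [350.  190.9]
s3 [0.331  0.2379 0.003 ] scene [348.7 129.7]
s4 [0.3319 0.4026 0.003 ] scene [407.3 134.1]
tcp (np.float64(-21.92962764651341), np.float64(357.5882517634373))
```

View pics/c1.png

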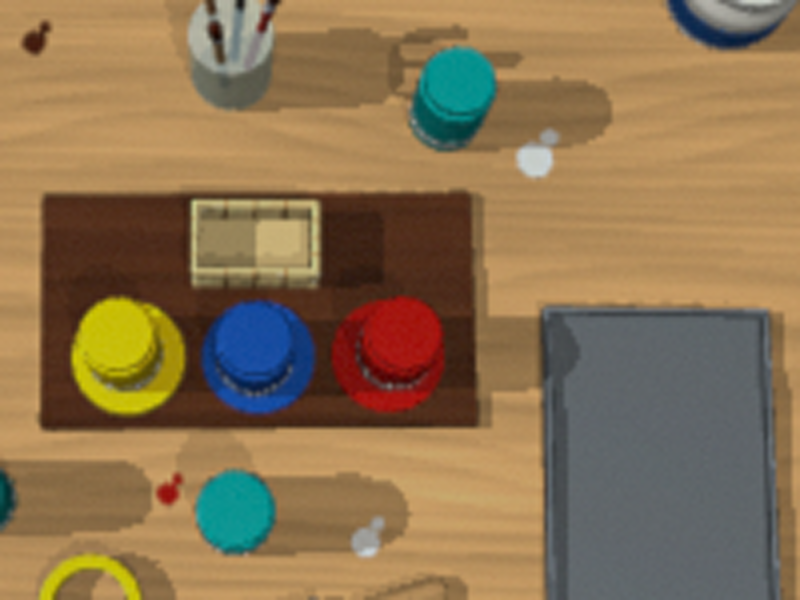

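```bash
python3 - <<'E'
from h import *
d=ctrl.get_image('top');s=ctrl.get_image('scene')
c=lambda X,Y:(195+X/4-.4,120+Y/4-.4)
P={}
for n,(X,Y,z) in dict(cy=(128.5,356,.016),cb=(258.5,356,.016),cr=(389.5,354.5,.016),bY=(117,336,.112),bB=(254,338,.112),bR=(402,335,.112),basket=(255.5,243,.058),b1=(191,199,.058),b2=(320,199,.058),b3=(320,287,.058),b4=(191,287,.058),
 turqF=(235,511,.096),turqB=(457,85,.096),board1=(43,195,.012),board2=(470,193,.012),board3=(476,427,.012),board4=(41,428,.012)).items():
    p=pix2w(d,*c(X,Y),z);print(n,p,np.round(w2pix(s,p),1))
o=ctrl.get_obs();print(R.from_rotvec(o['tool_rot']).as_matrix())
# row normal
E
```

```text
cy [0.5451 0.0707 0.016 ] [286.5 182.3]
cb [ 0.5476 -0.0214  0.016 ] [250.5 180.3]
cr [ 0.5511 -0.1141  0.016 ] [214.4 178.7]
bY [0.5445 0.073  0.112 ] [290.2 157.9]
bB [ 0.5456 -0.0172  0.112 ] [252.3 155.4]
bR [ 0.5502 -0.1145  0.112 ] [211.6 153.9]
basket [ 0.6205 -0.017   0.058 ] [249.4 194.1]
b1 [0.6507 0.0287 0.058 ] [267.6 206. ]
b2 [ 0.653  -0.0612  0.058 ] [229.3 203.8]
b3 [ 0.5907 -0.0623  0.058 ] [232.1 182.7]
b4 [0.5883 0.0268 0.058 ] [268.7 184.7]
turqF [ 0.4331 -0.0077  0.096 ] [260.2 126.4]
turqB [ 0.7267 -0.1519  0.096 ] [183.3 218.5]
board1 [0.6614 0.1371 0.012 ] [311.7 224. ]
board2 [ 0.6709 -0.1712  0.012 ] [184. 217.]
board3 [ 0.5018 -0.1759  0.012 ] [194.1 163. ]
board4 [0.4928 0.1308 0.012 ] [310.3 169.1]
[[-0.9657  0.2597 -0.0002]
 [ 0.2597  0.9657 -0.0006]
 [ 0.0001 -0.0006 -1.    ]]
```

```bash
python3 -m handwheel '[{"gripper":-0.6,"offset":[-330,-350,0],"rotation":[0,0,-0.263]},{"gripper":-0.6,"offset":[-330,-350,0],"rotation":[0,0,-0.263]},{"gripper":-0.6,"offset":[-330,-350,0],"rotation":[0,0,-0.263]},{"gripper":-0.6,"offset":[-330,-350,0],"rotation":[0,0,-0.263]},{"gripper":-0.6,"offset":[-330,-350,0],"rotation":[0,0,-0.263]},{"gripper":-0.6,"offset":[-330,-350,0],"rotation":[0,0,-0.263]},{"gripper":-0.6,"offset":[-330,-350,0],"rotation":[0,0,-0.263]},{"gripper":-0.6,"offset":[-330,-350,0],"rotation":[0,0,-0.263]}]' 40
```

```text
t: 1.3
tool_pos: [0.3909, 0.1776, 0.2316]
tool_rot: [0.002, 3.141, 0.0]
contact_force: [1.0, 0.2, 0.3]
opening: 0.0682
grip_force: 0.0
```

```bash
python3 -m handwheel '[{"gripper":-0.6,"offset":[-159,-292,0],"rotation":[0,0,0]},{"gripper":-0.6,"offset":[-159,-292,0],"rotation":[0,0,0]},{"gripper":-0.6,"offset":[-159,-292,0],"rotation":[0,0,0]},{"gripper":-0.6,"offset":[-159,-292,0],"rotation":[0,0,0]},{"gripper":-0.6,"offset":[-159,-292,0],"rotation":[0,0,0]},{"gripper":-0.6,"offset":[-159,-292,0],"rotation":[0,0,0]},{"gripper":-0.6,"offset":[-159,-292,0],"rotation":[0,0,0]},{"gripper":-0.6,"offset":[-159,-292,0],"rotation":[0,0,0]}]'
python3 - <<'E'
from h import *
o=ctrl.get_obs();d=ctrl.get_image('wrist');print(o['tool_pos'],d['xyz'],d['attitude'],d['fovy'])
for p in ([.5502,-.1145,.112],[.5511,-.1141,.016],[.5456,-.0172,.112],[.5476,-.0214,.016],[.6205,-.017,.058]):print(np.round(w2pix(d,p)))
cv2.imwrite('pics/w1.png',d['image'][:,:,::-1])
E
```

```text
t: 2.3
tool_pos: [0.5487, -0.1108, 0.2312]
tool_rot: [0.002, -3.141, -0.001]
contact_force: [-0.8, 0.5, -0.1]
opening: 0.0686
grip_force: 0.0
[ 0.5487 -0.1108  0.2312] [ 0.4768 -0.1097  0.3733] [-0.2239 -0.227   1.5605] 60.172812727941476
[251. 187.]
[253. 164.]
[370. 181.]
[337. 161.]
[346. 238.]
```

View pics/w1.png

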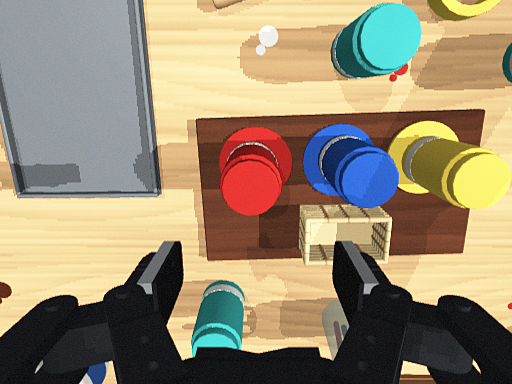

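The wrist view matches my estimates: the red cap is at (251,186) and the blue at (370,181). Next I grasp red.

```bash
python3 -m handwheel '[{"gripper":-0.6,"offset":[-2,-3.5,60],"rotation":[0,0,0]},{"gripper":-0.6,"offset":[-2,-3.5,115],"rotation":[0,0,0]},{"gripper":-0.6,"offset":[-2,-3.5,155],"rotation":[0,0,0]},{"gripper":-0.6,"offset":[-2,-3.5,173],"rotation":[0,0,0]},{"gripper":-0.6,"offset":[-2,-3.5,173],"rotation":[0,0,0]},{"gripper":0.3,"offset":[-2,-3.5,173],"rotation":[0,0,0]},{"gripper":0.3,"offset":[-2,-3.5,173],"rotation":[0,0,0]},{"gripper":0.3,"offset":[-2,-3.5,173],"rotation":[0,0,0]}]' 40
```

```text
t: 3.35
tool_pos: [0.5529, -0.1162, 0.0608]
tool_rot: [-0.0, 3.138, -0.002]
contact_force: [-0.6, 0.2, 6.0]
opening: 0.0532
grip_force: 43.3
```

```bash
python3 -m handwheel '[{"gripper":0.3,"offset":[0,0,-40],"rotation":[0,0,0]},{"gripper":0.3,"offset":[2,-30,-75],"rotation":[0,0,0]},{"gripper":0.3,"offset":[6,-85,-80],"rotation":[0,0,0]},{"gripper":0.3,"offset":[10,-140,-80],"rotation":[0,0,0]},{"gripper":0.3,"offset":[13,-180,-70],"rotation":[0,0,0]},{"gripper":0.3,"offset":[13,-190,-50],"rotation":[0,0,0]},{"gripper":0.3,"offset":[13,-190,-20],"rotation":[0,0,0]},{"gripper":0.3,"offset":[13,-190,-10],"rotation":[0,0,0]}]'
```

```text
t: 4.35
tool_pos: [0.536, -0.3035, 0.0643]
tool_rot: [0.001, -3.136, -0.007]
contact_force: [0.9, 0.4, -3.0]
opening: 0.0533
grip_force: 43.9
```

```bash
python3 -m handwheel '[{"gripper":0.3,"offset":[0,0,8],"rotation":[0,0,0]},{"gripper":0.3,"offset":[0,0,13],"rotation":[0,0,0]},{"gripper":0.3,"offset":[0,0,16],"rotation":[0,0,0]},{"gripper":0.3,"offset":[0,0,16],"rotation":[0,0,0]},{"gripper":0.3,"offset":[0,0,16],"rotation":[0,0,0]},{"gripper":0.3,"offset":[0,0,16],"rotation":[0,0,0]},{"gripper":0.3,"offset":[0,0,16],"rotation":[0,0,0]},{"gripper":0.3,"offset":[0,0,16],"rotation":[0,0,0]}]'
```

```text
t: 5.35
tool_pos: [0.5382, -0.3057, 0.0524]
tool_rot: [-0.0, 3.142, -0.0]
contact_force: [0.3, 0.1, -4.2]
opening: 0.0531
grip_force: 43.9
```

```bash
python3 -m handwheel '[{"gripper":0.3,"offset":[0,0,2],"rotation":[0,0,0]},{"gripper":0.3,"offset":[0,0,3],"rotation":[0,0,0]},{"gripper":0.3,"offset":[0,0,3],"rotation":[0,0,0]},{"gripper":-0.6,"offset":[0,0,3],"rotation":[0,0,0]},{"gripper":-0.6,"offset":[0,0,3],"rotation":[0,0,0]},{"gripper":-0.6,"offset":[0,0,3],"rotation":[0,0,0]},{"gripper":-0.6,"offset":[0,0,-30],"rotation":[0,0,0]},{"gripper":-0.6,"offset":[0,0,-90],"rotation":[0,0,0]}]'
```

```text
t: 6.35
tool_pos: [0.5363, -0.3043, 0.1398]
tool_rot: [0.0, -3.136, -0.006]
contact_force: [0.3, -0.7, 0.0]
opening: 0.0684
grip_force: 0.0
```

```bash
python3 -m handwheel '[{"gripper":-0.6,"offset":[-2,55,-23],"rotation":[0,0,0]},{"gripper":-0.6,"offset":[-4,115,-23],"rotation":[0,0,0]},{"gripper":-0.6,"offset":[-6,172,-23],"rotation":[0,0,0]},{"gripper":-0.6,"offset":[-7,230,-23],"rotation":[0,0,0]},{"gripper":-0.6,"offset":[-8,286,-23],"rotation":[0,0,0]},{"gripper":-0.6,"offset":[-8,286,-23],"rotation":[0,0,0]},{"gripper":-0.6,"offset":[-8,286,-23],"rotation":[0,0,0]},{"gripper":-0.6,"offset":[-8,286,0],"rotation":[0,0,0]}]'
python3 - <<'E'
from h import *
o=ctrl.get_obs();d=ctrl.get_image('wrist');print(o['tool_pos'])
cv2.imwrite('pics/w2.png',d['image'][:,:,::-1])
for p in ([.5456,-.0172,.112],[.5476,-.0214,.016]):print(np.round(w2pix(d,p)))
d=ctrl.get_image('top')
cv2.imwrite('pics/t2.png',cv2.resize(d['image'][120:300,195:395,::-1],None,fx=3,fy=3))
E
```

```text
t: 7.35
tool_pos: [0.548, -0.0214, 0.1445]
tool_rot: [0.002, 3.136, -0.002]
contact_force: [-0.5, -0.1, -0.8]
opening: 0.0684
grip_force: 0.0
[ 0.548  -0.0214  0.1445]
[262. 221.]
[256. 181.]
```

View pics/w2.png

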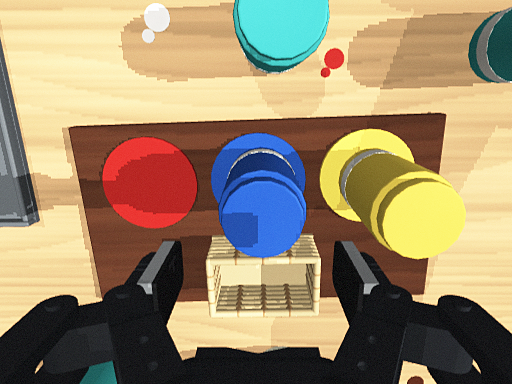

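View pics/t2.png

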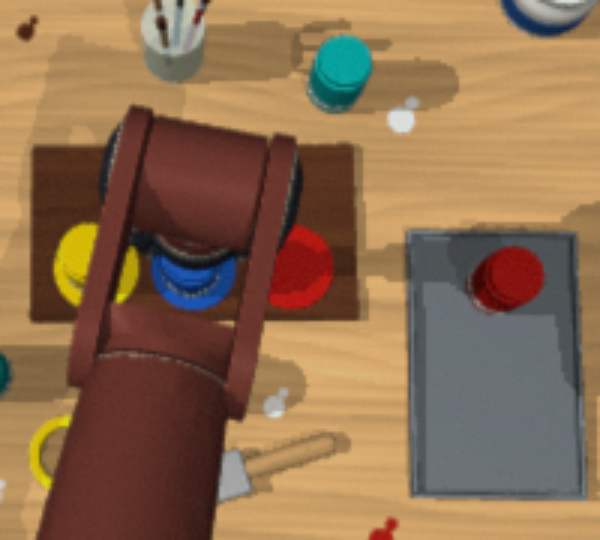

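Red is upright in the tray. The blue cap is at (262,215) in the wrist view, centred between the fingers.

```bash
python3 -m handwheel '[{"gripper":-0.6,"offset":[2,3,40],"rotation":[0,0,0]},{"gripper":-0.6,"offset":[2,3,70],"rotation":[0,0,0]},{"gripper":-0.6,"offset":[2,3,83],"rotation":[0,0,0]},{"gripper":-0.6,"offset":[2,3,83],"rotation":[0,0,0]},{"gripper":-0.6,"offset":[2,3,83],"rotation":[0,0,0]},{"gripper":0.3,"offset":[2,3,83],"rotation":[0,0,0]},{"gripper":0.3,"offset":[2,3,83],"rotation":[0,0,0]},{"gripper":0.3,"offset":[2,3,83],"rotation":[0,0,0]}]'
python3 - <<'E'
from h import *
d=ctrl.get_image('wrist');print(ctrl.get_obs()['tool_pos'],R.from_rotvec(d['attitude']).as_matrix())
E
```

```text
t: 8.45
tool_pos: [0.5455, -0.0172, 0.0613]
tool_rot: [-0.001, 3.138, -0.002]
contact_force: [-0.8, -2.2, 6.5]
opening: 0.0531
grip_force: 42.0
[ 0.5455 -0.0172  0.0613] [[-0.0007 -0.958  -0.2866]
 [ 1.     -0.0007 -0.0001]
 [-0.0001 -0.2866  0.958 ]]
```

```bash
python3 -m handwheel '[{"gripper":0.3,"offset":[0,0,-50],"rotation":[0,0,0]},{"gripper":0.3,"offset":[25,-40,-75],"rotation":[0,0,0]},{"gripper":0.3,"offset":[55,-85,-75],"rotation":[0,0,0]},{"gripper":0.3,"offset":[80,-140,-75],"rotation":[0,0,0]},{"gripper":0.3,"offset":[80,-200,-75],"rotation":[0,0,0]},{"gripper":0.3,"offset":[80,-255,-75],"rotation":[0,0,0]},{"gripper":0.3,"offset":[80,-288,-60],"rotation":[0,0,0]},{"gripper":0.3,"offset":[80,-288,-25],"rotation":[0,0,0]}]'
python3 -m handwheel '[{"gripper":0.3,"offset":[0,0,15],"rotation":[0,0,0]},{"gripper":0.3,"offset":[0,0,28],"rotation":[0,0,0]},{"gripper":0.3,"offset":[0,0,35],"rotation":[0,0,0]},{"gripper":0.3,"offset":[0,0,35],"rotation":[0,0,0]},{"gripper":0.3,"offset":[0,0,35],"rotation":[0,0,0]},{"gripper":-0.6,"offset":[0,0,35],"rotation":[0,0,0]},{"gripper":-0.6,"offset":[0,0,35],"rotation":[0,0,0]},{"gripper":-0.6,"offset":[0,0,35],"rotation":[0,0,0]}]'
```

```text
t: 9.5
tool_pos: [0.4651, -0.308, 0.0856]
tool_rot: [0.005, 3.138, -0.005]
contact_force: [1.4, 0.9, -2.5]
opening: 0.053
grip_force: 43.9
t: 10.5
tool_pos: [0.4643, -0.3048, 0.0495]
tool_rot: [-0.0, 3.141, -0.001]
contact_force: [-0.0, -0.3, 0.4]
opening: 0.0684
grip_force: 0.0
```

```bash
python3 -m handwheel '[{"gripper":-0.6,"offset":[0,0,-60],"rotation":[0,0,0]},{"gripper":-0.6,"offset":[0,20,-115],"rotation":[0,0,0]},{"gripper":-0.6,"offset":[-14,78,-115],"rotation":[0,0,0]},{"gripper":-0.6,"offset":[-28,138,-115],"rotation":[0,0,0]},{"gripper":-0.6,"offset":[-42,198,-115],"rotation":[0,0,0]},{"gripper":-0.6,"offset":[-56,258,-115],"rotation":[0,0,0]},{"gripper":-0.6,"offset":[-70,318,-115],"rotation":[0,0,0]},{"gripper":-0.6,"offset":[-80,377,-115],"rotation":[0,0,0]}]'
python3 -m handwheel '[{"gripper":-0.6,"offset":[0,0,10],"rotation":[0,0,0]},{"gripper":-0.6,"offset":[0,0,60],"rotation":[0,0,0]},{"gripper":-0.6,"offset":[0,0,95],"rotation":[0,0,0]},{"gripper":-0.6,"offset":[0,0,105],"rotation":[0,0,0]},{"gripper":-0.6,"offset":[0,0,105],"rotation":[0,0,0]},{"gripper":0.3,"offset":[0,0,105],"rotation":[0,0,0]},{"gripper":0.3,"offset":[0,0,105],"rotation":[0,0,0]},{"gripper":0.3,"offset":[0,0,105],"rotation":[0,0,0]}]'
```

```text
t: 11.5
tool_pos: [0.5445, 0.0744, 0.1646]
tool_rot: [-0.0, 3.141, -0.0]
contact_force: [-0.1, -0.6, 0.1]
opening: 0.0686
grip_force: 0.0
t: 12.5
tool_pos: [0.5458, 0.0721, 0.0614]
tool_rot: [-0.001, 3.138, -0.001]
contact_force: [0.6, -0.5, 5.4]
opening: 0.0532
grip_force: 43.0
```

```bash
python3 -m handwheel '[{"gripper":0.3,"offset":[0,0,-60],"rotation":[0,0,0]},{"gripper":0.3,"offset":[0,-10,-115],"rotation":[0,0,0]},{"gripper":0.3,"offset":[20,-65,-115],"rotation":[0,0,0]},{"gripper":0.3,"offset":[44,-122,-115],"rotation":[0,0,0]},{"gripper":0.3,"offset":[68,-178,-115],"rotation":[0,0,0]},{"gripper":0.3,"offset":[92,-234,-115],"rotation":[0,0,0]},{"gripper":0.3,"offset":[116,-290,-115],"rotation":[0,0,0]},{"gripper":0.3,"offset":[140,-345,-115],"rotation":[0,0,0]}]'
python3 -m handwheel '[{"gripper":0.3,"offset":[13,-34,0],"rotation":[0,0,0]},{"gripper":0.3,"offset":[13,-34,30],"rotation":[0,0,0]},{"gripper":0.3,"offset":[13,-34,75],"rotation":[0,0,0]},{"gripper":0.3,"offset":[13,-34,105],"rotation":[0,0,0]},{"gripper":0.3,"offset":[13,-34,118],"rotation":[0,0,0]},{"gripper":0.3,"offset":[13,-34,125],"rotation":[0,0,0]},{"gripper":0.3,"offset":[13,-34,125],"rotation":[0,0,0]},{"gripper":0.3,"offset":[13,-34,125],"rotation":[0,0,0]}]'
```

```text
t: 13.5
tool_pos: [0.4027, -0.2738, 0.1736]
tool_rot: [0.0, -3.141, -0.001]
contact_force: [0.5, -0.1, -2.2]
opening: 0.0529
grip_force: 44.1
t: 14.5
tool_pos: [0.392, -0.3074, 0.0505]
tool_rot: [-0.001, 3.14, -0.003]
contact_force: [-0.6, 0.2, -1.5]
opening: 0.0531
grip_force: 44.3
```

```bash
python3 -m handwheel '[{"gripper":-0.6,"offset":[0,0,1],"rotation":[0,0,0]},{"gripper":-0.6,"offset":[0,0,1],"rotation":[0,0,0]},{"gripper":-0.6,"offset":[0,0,1],"rotation":[0,0,0]},{"gripper":-0.6,"offset":[0,0,-50],"rotation":[0,0,0]},{"gripper":-0.6,"offset":[0,0,-110],"rotation":[0,0,0]},{"gripper":-0.6,"offset":[-20,60,-120],"rotation":[0,0,0]},{"gripper":-0.6,"offset":[-40,115,-120],"rotation":[0,0,0]},{"gripper":-0.6,"offset":[-60,170,-120],"rotation":[0,0,0]}]'
python3 - <<'E'
from h import *
print(ctrl.get_obs()['q'])
d=ctrl.get_image('top')
cv2.imwrite('pics/t3.png',cv2.resize(d['image'][120:300,195:395,::-1],None,fx=3,fy=3))
E
```

```text
t: 15.5
tool_pos: [0.4517, -0.1352, 0.1701]
tool_rot: [0.001, 3.14, -0.001]
contact_force: [1.3, 0.1, 0.1]
opening: 0.0681
grip_force: 0.0
[-0.4489 -0.2845  2.0257  0.0001  1.3986 -2.0191]
```

View pics/t3.png

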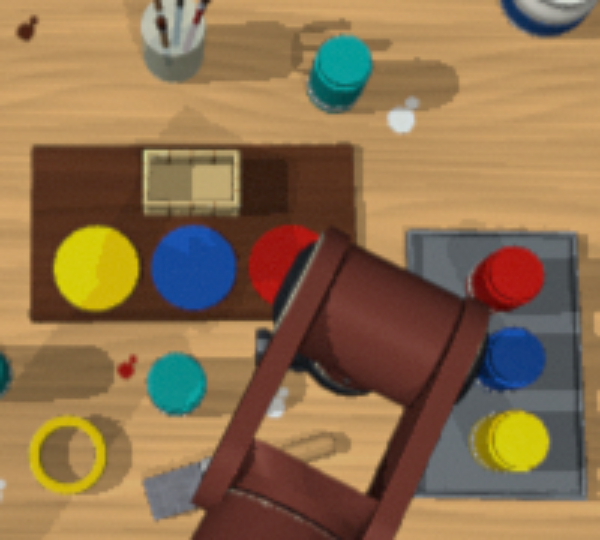

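All three jars stand in the tray: red at (514,272), blue (513,355) and yellow (517,437). The basket hasn't moved. Next I turn the tool and go above the basket.

```bash
python3 -m handwheel '[{"gripper":-0.6,"offset":[-21,15,0],"rotation":[0,0,0.18]},{"gripper":-0.6,"offset":[-42,30,0],"rotation":[0,0,0.36]},{"gripper":-0.6,"offset":[-63,45,0],"rotation":[0,0,0.54]},{"gripper":-0.6,"offset":[-85,60,0],"rotation":[0,0,0.72]},{"gripper":-0.6,"offset":[-106,76,0],"rotation":[0,0,0.9]},{"gripper":-0.6,"offset":[-127,91,0],"rotation":[0,0,1.08]},{"gripper":-0.6,"offset":[-148,106,0],"rotation":[0,0,1.26]},{"gripper":-0.6,"offset":[-169,121,0],"rotation":[0,0,1.44]}]'
python3 -m handwheel '[{"gripper":-0.6,"offset":[0,0,0],"rotation":[0,0,0.1]},{"gripper":-0.6,"offset":[0,0,0],"rotation":[0,0,0.1]},{"gripper":-0.6,"offset":[0,0,0],"rotation":[0,0,0.1]},{"gripper":-0.6,"offset":[0,0,0],"rotation":[0,0,0.1]},{"gripper":-0.6,"offset":[0,0,0],"rotation":[0,0,0.1]},{"gripper":-0.6,"offset":[0,0,0],"rotation":[0,0,0.1]},{"gripper":-0.6,"offset":[0,0,0],"rotation":[0,0,0.1]},{"gripper":-0.6,"offset":[0,0,0],"rotation":[0,0,0.1]}]'
python3 - <<'E'
from h import *
d=ctrl.get_image('wrist')
for p in ([.6507,.0287,.058],[.653,-.0612,.058],[.5907,-.0623,.058],[.5883,.0268,.058]):print(np.round(w2pix(d,p)))
cv2.imwrite('pics/w3.png',d['image'][:,:,::-1])
E
```

```text
t: 16.55
tool_pos: [0.6208, -0.0154, 0.1691]
tool_rot: [-2.078, -2.356, 0.0]
contact_force: [0.8, -0.4, 0.1]
opening: 0.0683
grip_force: 0.0
t: 17.55
tool_pos: [0.6201, -0.0156, 0.1693]
tool_rot: [-2.187, -2.256, 0.0]
contact_force: [-0.3, -0.1, -0.7]
opening: 0.0682
grip_force: 0.0
[299. 135.]
[295. 243.]
[220. 242.]
[217. 135.]
```

View pics/w3.png

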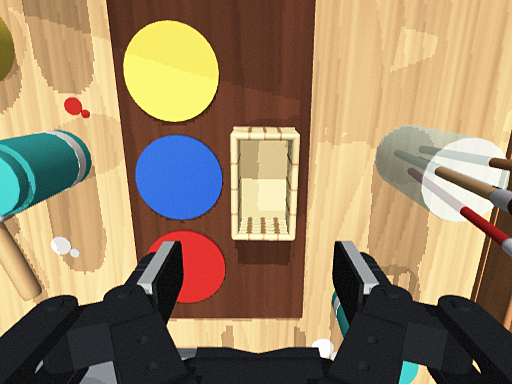

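The basket rim spans columns 232–298 and rows 128–239, so its centre is about 5 mm further in x than estimated. The glass is clear at (420,160).

```bash
python3 - <<'E'
from h import *
d=ctrl.get_image('wrist')
for u,v,z in((171,71,.016),(179,178,.016),(265,183.5,.058)):print(pix2w(d,u,v,z))
d=ctrl.get_image('top')
for u,v in((97,268),(194,267.5)):print(pix2w(d,195+u/3-.3,120+v/3-.3,.016))
E
python3 -m handwheel '[{"gripper":-0.6,"offset":[3,4.5,55],"rotation":[0,0,0]},{"gripper":-0.6,"offset":[3,4.5,105],"rotation":[0,0,0]},{"gripper":-0.6,"offset":[3,4.5,135],"rotation":[0,0,0]},{"gripper":-0.6,"offset":[3,4.5,147],"rotation":[0,0,0]},{"gripper":-0.6,"offset":[3,4.5,147],"rotation":[0,0,0]},{"gripper":0.3,"offset":[3,4.5,147],"rotation":[0,0,0]},{"gripper":0.3,"offset":[3,4.5,147],"rotation":[0,0,0]},{"gripper":0.3,"offset":[3,4.5,147],"rotation":[0,0,0]}]' 30
```

```text
[0.545  0.0736 0.016 ]
[ 0.5485 -0.019   0.016 ]
[ 0.6263 -0.0104  0.058 ]
[0.5439 0.0697 0.016 ]
[ 0.5468 -0.0218  0.016 ]
t: 18.7
tool_pos: [0.6262, -0.0127, 0.0245]
tool_rot: [2.185, 2.253, 0.003]
contact_force: [1.0, 0.3, 5.7]
opening: 0.0533
grip_force: 34.5
```

```bash
python3 -m handwheel '[{"gripper":0.3,"offset":[0,0,-50],"rotation":[0,0,0]},{"gripper":0.3,"offset":[0,0,-105],"rotation":[0,0,0]},{"gripper":0.3,"offset":[40,-20,-130],"rotation":[0,0,0]},{"gripper":0.3,"offset":[95,-48,-130],"rotation":[0,0,0]},{"gripper":0.3,"offset":[148,-76,-130],"rotation":[0,0,0]},{"gripper":0.3,"offset":[200,-104,-130],"rotation":[0,0,0]},{"gripper":0.3,"offset":[252,-132,-130],"rotation":[0,0,0]},{"gripper":0.3,"offset":[304,-159,-130],"rotation":[0,0,0]}]'
python3 -m handwheel '[{"gripper":0.3,"offset":[34,-18,0],"rotation":[0,0,0]},{"gripper":0.3,"offset":[34,-18,40],"rotation":[0,0,0]},{"gripper":0.3,"offset":[34,-18,85],"rotation":[0,0,0]},{"gripper":0.3,"offset":[34,-18,115],"rotation":[0,0,0]},{"gripper":0.3,"offset":[34,-18,130],"rotation":[0,0,0]},{"gripper":0.3,"offset":[34,-18,135],"rotation":[0,0,0]},{"gripper":0.3,"offset":[34,-18,135],"rotation":[0,0,0]},{"gripper":0.3,"offset":[34,-18,135],"rotation":[0,0,0]}]'
python3 - <<'E'
from h import *
d=ctrl.get_image('scene')
cv2.imwrite('pics/s2.png',cv2.resize(d['image'][60:260,80:430,::-1],None,fx=2.2,fy=2.2))
E
```

```text
t: 19.7
tool_pos: [0.4547, 0.2878, 0.1522]
tool_rot: [-2.187, -2.255, -0.0]
contact_force: [0.8, 0.4, -1.4]
opening: 0.0538
grip_force: 33.9
t: 20.7
tool_pos: [0.4383, 0.3204, 0.0189]
tool_rot: [2.186, 2.255, 0.004]
contact_force: [0.1, -0.1, -0.5]
opening: 0.0533
grip_force: 33.9
```

View pics/s2.png

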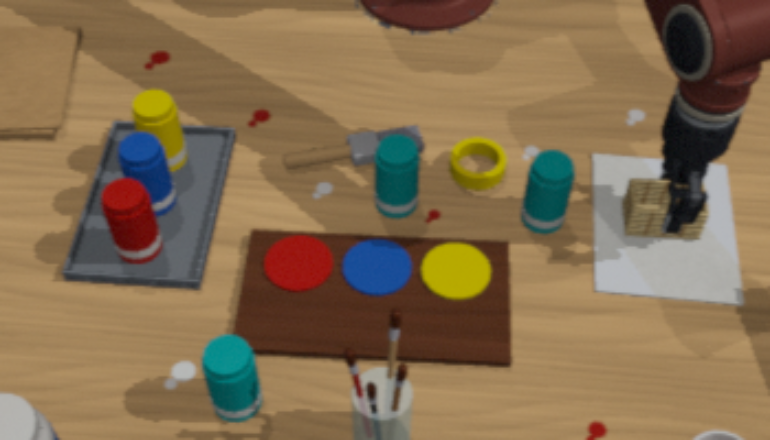

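The basket is over the sheet's middle at (665,210). I lower the last few mm, release and lift.

```bash
python3 -m handwheel '[{"gripper":0.3,"offset":[0,0,2],"rotation":[0,0,0]},{"gripper":0.3,"offset":[0,0,3.5],"rotation":[0,0,0]},{"gripper":0.3,"offset":[0,0,3.5],"rotation":[0,0,0]},{"gripper":-0.6,"offset":[0,0,3.5],"rotation":[0,0,0]},{"gripper":-0.6,"offset":[0,0,3.5],"rotation":[0,0,0]},{"gripper":-0.6,"offset":[0,0,3.5],"rotation":[0,0,0]},{"gripper":-0.6,"offset":[0,0,-40],"rotation":[0,0,0]},{"gripper":-0.6,"offset":[0,0,-95],"rotation":[0,0,0]}]'
python3 -m handwheel '[{"gripper":-0.6,"offset":[0,0,-50],"rotation":[0,0,-0.18]},{"gripper":-0.6,"offset":[-60,0,-50],"rotation":[0,0,-0.36]},{"gripper":-0.6,"offset":[-120,0,-50],"rotation":[0,0,-0.54]},{"gripper":-0.6,"offset":[-180,0,-50],"rotation":[0,0,-0.72]},{"gripper":-0.6,"offset":[-240,0,-50],"rotation":[0,0,-0.9]},{"gripper":-0.6,"offset":[-300,0,-50],"rotation":[0,0,-1.08]},{"gripper":-0.6,"offset":[-360,0,-50],"rotation":[0,0,-1.26]},{"gripper":-0.6,"offset":[-420,0,-50],"rotation":[0,0,-1.44]}]' 40
python3 - <<'E'
from h import *
o=ctrl.get_obs();print(R.from_rotvec(o['tool_rot']).as_matrix())
d=ctrl.get_image('top')
cv2.imwrite('pics/t4.png',cv2.resize(d['image'][150:300,90:400,::-1],None,fx=2.5,fy=2.5))
E
```

```text
t: 21.75
tool_pos: [0.4358, 0.319, 0.1114]
tool_rot: [-2.186, -2.255, 0.007]
contact_force: [0.9, -0.1, 0.4]
opening: 0.0687
grip_force: 0.0
t: 22.75
tool_pos: [0.4496, -0.0606, 0.1624]
tool_rot: [0.344, 3.122, -0.0]
contact_force: [0.5, -0.4, 1.3]
opening: 0.0681
grip_force: 0.0
[[-0.9761  0.2174  0.0006]
 [ 0.2174  0.9761 -0.0001]
 [-0.0006  0.     -1.    ]]
```

View pics/t4.png

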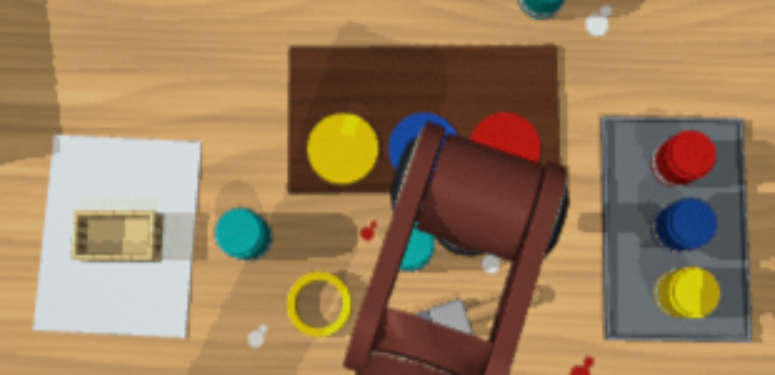

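The basket stands upright at the sheet's middle (116,236). The jars are undisturbed in the tray. Now I go back for yellow.

```bash
python3 -m handwheel '[{"gripper":-0.6,"offset":[0,-60,0],"rotation":[0,0,-0.12]},{"gripper":-0.6,"offset":[0,-120,0],"rotation":[0,0,-0.12]},{"gripper":-0.6,"offset":[0,-180,0],"rotation":[0,0,-0.12]},{"gripper":-0.6,"offset":[0,-200,0],"rotation":[0,0,-0.12]},{"gripper":-0.6,"offset":[0,-200,0],"rotation":[0,0,-0.12]},{"gripper":-0.6,"offset":[0,-200,0],"rotation":[0,0,-0.12]},{"gripper":-0.6,"offset":[0,-200,0],"rotation":[0,0,-0.12]},{"gripper":-0.6,"offset":[0,-200,0],"rotation":[0,0,-0.12]}]'
python3 - <<'E'
from h import *
o=ctrl.get_obs();print(R.from_rotvec(o['tool_rot']).as_matrix())
E
```

```text
t: 23.8
tool_pos: [0.4056, -0.2531, 0.1623]
tool_rot: [0.162, 3.137, 0.0]
contact_force: [-0.1, -0.2, -0.6]
opening: 0.0682
grip_force: 0.0
[[-0.9947  0.1028  0.0001]
 [ 0.1028  0.9947  0.0001]
 [-0.0001  0.0001 -1.    ]]
```

```bash
python3 -m handwheel '[{"gripper":-0.6,"offset":[8.5,-54.5,0],"rotation":[0,0,-0.103]},{"gripper":-0.6,"offset":[8.5,-54.5,20],"rotation":[0,0,-0.103]},{"gripper":-0.6,"offset":[8.5,-54.5,70],"rotation":[0,0,-0.103]},{"gripper":-0.6,"offset":[8.5,-54.5,102],"rotation":[0,0,-0.103]},{"gripper":-0.6,"offset":[8.5,-54.5,112],"rotation":[0,0,-0.103]},{"gripper":0.3,"offset":[8.5,-54.5,112],"rotation":[0,0,-0.103]},{"gripper":0.3,"offset":[8.5,-54.5,112],"rotation":[0,0,-0.103]},{"gripper":0.3,"offset":[8.5,-54.5,112],"rotation":[0,0,-0.103]}]' 40
```

```text
t: 24.8
tool_pos: [0.3917, -0.3077, 0.0514]
tool_rot: [0.002, 3.14, -0.002]
contact_force: [0.2, -0.2, -2.1]
opening: 0.0533
grip_force: 42.4
```

```bash
python3 -m handwheel '[{"gripper":0.3,"offset":[0,0,-60],"rotation":[0,0,0]},{"gripper":0.3,"offset":[0,5,-120],"rotation":[0,0,0]},{"gripper":0.3,"offset":[-24,60,-125],"rotation":[0,0,0]},{"gripper":0.3,"offset":[-47,117,-125],"rotation":[0,0,0]},{"gripper":0.3,"offset":[-70,173,-125],"rotation":[0,0,0]},{"gripper":0.3,"offset":[-93,229,-125],"rotation":[0,0,0]},{"gripper":0.3,"offset":[-116,286,-125],"rotation":[0,0,0]},{"gripper":0.3,"offset":[-139,342,-125],"rotation":[0,0,0]}]'
python3 -m handwheel '[{"gripper":0.3,"offset":[-15,38,0],"rotation":[0,0,0]},{"gripper":0.3,"offset":[-15,38,40],"rotation":[0,0,0]},{"gripper":0.3,"offset":[-15,38,80],"rotation":[0,0,0]},{"gripper":0.3,"offset":[-15,38,102],"rotation":[0,0,0]},{"gripper":0.3,"offset":[-15,38,111],"rotation":[0,0,0]},{"gripper":0.3,"offset":[-15,38,111],"rotation":[0,0,0]},{"gripper":0.3,"offset":[-15,38,111],"rotation":[0,0,0]},{"gripper":0.3,"offset":[-15,38,111],"rotation":[0,0,0]}]'
```

```text
t: 25.8
tool_pos: [0.5313, 0.0366, 0.1761]
tool_rot: [0.002, 3.14, -0.0]
contact_force: [0.1, -1.0, -3.7]
opening: 0.0533
grip_force: 44.1
t: 26.8
tool_pos: [0.5468, 0.0725, 0.0658]
tool_rot: [0.002, 3.139, -0.0]
contact_force: [-0.3, 0.0, -2.2]
opening: 0.0528
grip_force: 44.1
```

```bash
python3 -m handwheel '[{"gripper":0.3,"offset":[1.5,0,2],"rotation":[0,0,0]},{"gripper":0.3,"offset":[1.5,0,3.5],"rotation":[0,0,0]},{"gripper":0.3,"offset":[1.5,0,4],"rotation":[0,0,0]},{"gripper":-0.6,"offset":[1.5,0,4],"rotation":[0,0,0]},{"gripper":-0.6,"offset":[1.5,0,4],"rotation":[0,0,0]},{"gripper":-0.6,"offset":[1.5,0,4],"rotation":[0,0,0]},{"gripper":-0.6,"offset":[1.5,0,-40],"rotation":[0,0,0]},{"gripper":-0.6,"offset":[1.5,0,-100],"rotation":[0,0,0]}]'
python3 - <<'E'
from h import *
d=ctrl.get_image('wrist')
print(ctrl.get_obs()['tool_pos'])
cv2.imwrite('pics/w4.png',d['image'][:,:,::-1])
for p in ([.5451,.072,.112],[.5451,.072,.016],[.5478,-.0205,.016]):print(np.round(w2pix(d,p)))
E
```

```text
t: 27.8
tool_pos: [0.5426, 0.0725, 0.1631]
tool_rot: [-0.002, -3.137, -0.0]
contact_force: [1.2, 0.2, -0.6]
opening: 0.0682
grip_force: 0.0
[0.5485 0.0726 0.1748]
[254. 218.]
[255. 180.]
[153. 183.]
```

View pics/w4.png

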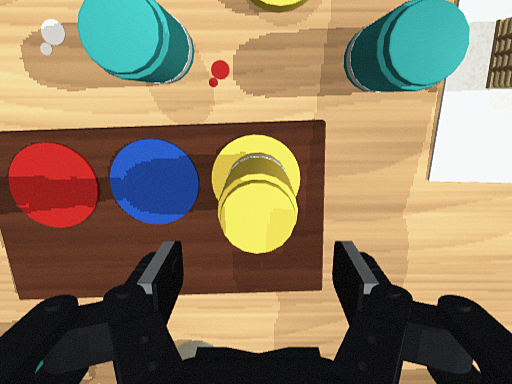

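Yellow is on its coaster, at (258,165–215). Next is blue.

```bash
python3 -m handwheel '[{"gripper":-0.6,"offset":[12,-56,0],"rotation":[0,0,0]},{"gripper":-0.6,"offset":[24,-112,0],"rotation":[0,0,0]},{"gripper":-0.6,"offset":[36,-168,0],"rotation":[0,0,0]},{"gripper":-0.6,"offset":[48,-224,0],"rotation":[0,0,0]},{"gripper":-0.6,"offset":[60,-280,0],"rotation":[0,0,0]},{"gripper":-0.6,"offset":[72,-336,0],"rotation":[0,0,0]},{"gripper":-0.6,"offset":[81,-378,0],"rotation":[0,0,0]},{"gripper":-0.6,"offset":[81,-378,0],"rotation":[0,0,0]}]'
python3 - <<'E'
from h import *
print(ctrl.get_obs()['tool_pos'])
E
```

```text
t: 28.85
tool_pos: [0.462, -0.3079, 0.1643]
tool_rot: [0.009, 3.141, -0.001]
contact_force: [-1.2, -0.1, -0.2]
opening: 0.0684
grip_force: 0.0
[ 0.462  -0.3079  0.1643]
```

```bash
python3 -m handwheel '[{"gripper":-0.6,"offset":[0,1,40],"rotation":[0,0,0]},{"gripper":-0.6,"offset":[0,1,80],"rotation":[0,0,0]},{"gripper":-0.6,"offset":[0,1,105],"rotation":[0,0,0]},{"gripper":-0.6,"offset":[0,1,115],"rotation":[0,0,0]},{"gripper":-0.6,"offset":[0,1,115],"rotation":[0,0,0]},{"gripper":0.3,"offset":[0,1,115],"rotation":[0,0,0]},{"gripper":0.3,"offset":[0,1,115],"rotation":[0,0,0]},{"gripper":0.3,"offset":[0,1,115],"rotation":[0,0,0]}]'
```

```text
t: 29.85
tool_pos: [0.4638, -0.3052, 0.0511]
tool_rot: [0.003, 3.139, -0.003]
contact_force: [0.0, -0.2, 4.8]
opening: 0.0531
grip_force: 42.9
```

```bash
python3 -m handwheel '[{"gripper":0.3,"offset":[0,0,-60],"rotation":[0,0,0]},{"gripper":0.3,"offset":[0,5,-118],"rotation":[0,0,0]},{"gripper":0.3,"offset":[-15,60,-118],"rotation":[0,0,0]},{"gripper":0.3,"offset":[-31,116,-118],"rotation":[0,0,0]},{"gripper":0.3,"offset":[-47,172,-118],"rotation":[0,0,0]},{"gripper":0.3,"offset":[-64,228,-118],"rotation":[0,0,0]},{"gripper":0.3,"offset":[-80,280,-118],"rotation":[0,0,0]},{"gripper":0.3,"offset":[-83.5,285,-80],"rotation":[0,0,0]}]'
python3 -m handwheel '[{"gripper":0.3,"offset":[0,0,40],"rotation":[0,0,0]},{"gripper":0.3,"offset":[0,0,60],"rotation":[0,0,0]},{"gripper":0.3,"offset":[0,0,66],"rotation":[0,0,0]},{"gripper":0.3,"offset":[0,0,66],"rotation":[0,0,0]},{"gripper":0.3,"offset":[0,0,66],"rotation":[0,0,0]},{"gripper":0.3,"offset":[0,0,66],"rotation":[0,0,0]},{"gripper":0.3,"offset":[0,0,66],"rotation":[0,0,0]},{"gripper":0.3,"offset":[0,0,66],"rotation":[0,0,0]}]'
```

```text
t: 30.85
tool_pos: [0.5494, -0.0166, 0.1321]
tool_rot: [-0.005, 3.134, -0.001]
contact_force: [-0.1, -0.3, -3.4]
opening: 0.0531
grip_force: 44.1
t: 31.85
tool_pos: [0.5467, -0.0195, 0.0635]
tool_rot: [0.002, 3.141, -0.0]
contact_force: [-0.5, -0.8, -1.9]
opening: 0.0531
grip_force: 43.9
```

```bash
python3 -m handwheel '[{"gripper":0.3,"offset":[0,0,1],"rotation":[0,0,0]},{"gripper":0.3,"offset":[0,0,2],"rotation":[0,0,0]},{"gripper":0.3,"offset":[0,0,2],"rotation":[0,0,0]},{"gripper":-0.6,"offset":[0,0,2],"rotation":[0,0,0]},{"gripper":-0.6,"offset":[0,0,2],"rotation":[0,0,0]},{"gripper":-0.6,"offset":[0,0,2],"rotation":[0,0,0]},{"gripper":-0.6,"offset":[0,0,-40],"rotation":[0,0,0]},{"gripper":-0.6,"offset":[0,0,-100],"rotation":[0,0,0]}]'
python3 -m handwheel '[{"gripper":-0.6,"offset":[2,-56,0],"rotation":[0,0,0]},{"gripper":-0.6,"offset":[4,-112,0],"rotation":[0,0,0]},{"gripper":-0.6,"offset":[6,-168,0],"rotation":[0,0,0]},{"gripper":-0.6,"offset":[8,-224,0],"rotation":[0,0,0]},{"gripper":-0.6,"offset":[9,-270,0],"rotation":[0,0,0]},{"gripper":-0.6,"offset":[9,-286,0],"rotation":[0,0,0]},{"gripper":-0.6,"offset":[9,-286,0],"rotation":[0,0,0]},{"gripper":-0.6,"offset":[9,-286,0],"rotation":[0,0,0]}]'
```

```text
t: 32.85
tool_pos: [0.5449, -0.0192, 0.1619]
tool_rot: [-0.002, -3.136, -0.001]
contact_force: [1.3, -0.4, -0.3]
opening: 0.0687
grip_force: 0.0
t: 33.85
tool_pos: [0.5373, -0.304, 0.1631]
tool_rot: [-0.0, -3.141, -0.001]
contact_force: [-0.4, 0.1, -0.1]
opening: 0.068
grip_force: 0.0
```

```bash
python3 -m handwheel '[{"gripper":-0.6,"offset":[0,-1,40],"rotation":[0,0,0]},{"gripper":-0.6,"offset":[0,-1,80],"rotation":[0,0,0]},{"gripper":-0.6,"offset":[0,-1,104],"rotation":[0,0,0]},{"gripper":-0.6,"offset":[0,-1,113],"rotation":[0,0,0]},{"gripper":-0.6,"offset":[0,-1,113],"rotation":[0,0,0]},{"gripper":0.3,"offset":[0,-1,113],"rotation":[0,0,0]},{"gripper":0.3,"offset":[0,-1,113],"rotation":[0,0,0]},{"gripper":0.3,"offset":[0,-1,113],"rotation":[0,0,0]}]'
```

```text
t: 34.85
tool_pos: [0.5384, -0.3068, 0.0522]
tool_rot: [0.002, 3.139, -0.001]
contact_force: [0.3, 3.3, 5.8]
opening: 0.0527
grip_force: 42.8
```

```bash
python3 -m handwheel '[{"gripper":0.3,"offset":[0,0,-50],"rotation":[0,0,0]},{"gripper":0.3,"offset":[0,15,-85],"rotation":[0,0,0]},{"gripper":0.3,"offset":[-5,70,-85],"rotation":[0,0,0]},{"gripper":0.3,"offset":[-10,125,-85],"rotation":[0,0,0]},{"gripper":0.3,"offset":[-13.5,175,-85],"rotation":[0,0,0]},{"gripper":0.3,"offset":[-13.5,192,-70],"rotation":[0,0,0]},{"gripper":0.3,"offset":[-13.5,192,-40],"rotation":[0,0,0]},{"gripper":0.3,"offset":[-13.5,192,-20],"rotation":[0,0,0]}]'
python3 -m handwheel '[{"gripper":0.3,"offset":[0,0,6],"rotation":[0,0,0]},{"gripper":0.3,"offset":[0,0,8],"rotation":[0,0,0]},{"gripper":0.3,"offset":[0,0,8],"rotation":[0,0,0]},{"gripper":0.3,"offset":[0,0,8],"rotation":[0,0,0]},{"gripper":0.3,"offset":[0,0,8],"rotation":[0,0,0]},{"gripper":0.3,"offset":[0,0,8],"rotation":[0,0,0]},{"gripper":0.3,"offset":[0,0,8],"rotation":[0,0,0]},{"gripper":0.3,"offset":[0,0,8],"rotation":[0,0,0]}]'
```

```text
t: 35.85
tool_pos: [0.5494, -0.1144, 0.0675]
tool_rot: [-0.002, -3.138, -0.001]
contact_force: [-0.4, 0.3, -3.6]
opening: 0.0531
grip_force: 44.1
t: 36.85
tool_pos: [0.5512, -0.115, 0.0633]
tool_rot: [0.003, 3.141, -0.001]
contact_force: [-4.0, 1.3, 5.9]
opening: 0.0534
grip_force: 44.5
```

```bash
python3 -m handwheel '[{"gripper":0.3,"offset":[0,0,0],"rotation":[0,0,0]},{"gripper":-0.6,"offset":[0,0,0],"rotation":[0,0,0]},{"gripper":-0.6,"offset":[0,0,0],"rotation":[0,0,0]},{"gripper":-0.6,"offset":[0,0,0],"rotation":[0,0,0]},{"gripper":-0.6,"offset":[0,0,-40],"rotation":[0,0,0]},{"gripper":-0.6,"offset":[0,0,-100],"rotation":[0,0,0]},{"gripper":-0.6,"offset":[50,-30,-120],"rotation":[0,0,0]},{"gripper":-0.6,"offset":[100,-60,-130],"rotation":[0,0,0]}]'
python3 -m handwheel '[{"gripper":-0.6,"offset":[0,-60,0],"rotation":[0,0,0]},{"gripper":-0.6,"offset":[0,-120,0],"rotation":[0,0,0]},{"gripper":-0.6,"offset":[0,-180,0],"rotation":[0,0,0]},{"gripper":-0.6,"offset":[0,-240,0],"rotation":[0,0,0]},{"gripper":-0.6,"offset":[0,-240,0],"rotation":[0,0,0]},{"gripper":-0.6,"offset":[0,-240,0],"rotation":[0,0,0]},{"gripper":-0.6,"offset":[0,-240,0],"rotation":[0,0,0]},{"gripper":-0.6,"offset":[0,-240,0],"rotation":[0,0,0]}]'
python3 - <<'E'
from h import *
d=ctrl.get_image('top')
cv2.imwrite('pics/t5.png',cv2.resize(d['image'][120:270,195:395,::-1],None,fx=4,fy=4,interpolation=cv2.INTER_CUBIC))
E
```

```text
t: 37.85
tool_pos: [0.4509, -0.1753, 0.1947]
tool_rot: [-0.001, 3.138, -0.004]
contact_force: [-0.4, -1.6, -1.1]
opening: 0.0681
grip_force: 0.0
t: 38.85
tool_pos: [0.4509, -0.4133, 0.1926]
tool_rot: [-0.0, 3.141, -0.0]
contact_force: [-0.2, 0.3, 0.7]
opening: 0.0683
grip_force: 0.0
```

View pics/t5.png

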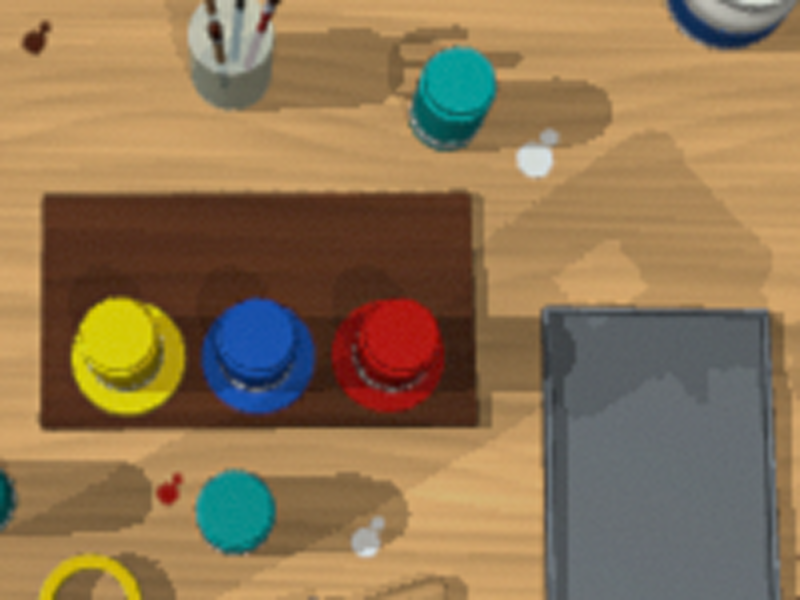

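The jars are back on their own coasters, with caps at (117,337), (255,337) and (399,336). That is within about 2 mm of their starting positions, so I hand in the job.

```bash
python3 -c "
from station import ctrl
print(ctrl.finish_job())"
```

```text
the job is handed in; nothing more can be done
None
```

The job is handed in at about 39 s of the 131 s allowed: all three jars are back on the coasters of their own colour, the basket is upright in the middle of the sheet, and the glass of brushes is where it was. The verdict was not shown to me.

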